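# Level the plating stand at the pass

### The job

The spirit level is lying on one of the two plating stands: turn that stand's levelling foot, whichever way is needed, until the bubble sits centred between its two lines. Then let go of the foot and press the fingertips down on the black pad in the middle of the level, without leaning hard on it, and finish while still pressing with the bubble centred, so that I can lock the foot. Leave the level lying where it is, and leave the other stand and the other kitchen things alone.

Things in the scene. Friction and masses are not known exactly. Their poses are not given: they have to be found in the camera images.
- level_pad (a point): Middle of the top of the spirit level's black rubber pad, the place to press (pad 26 mm by 40 mm, its top 32 mm above the deck). The level is a loose aluminium bar 180 mm long (along its y, roughly along the deck's y), 30 mm wide, 22 mm high, about 0.3 kg, with the pad at its middle and a green vial on top, centred 55 mm from the pad towards the level's +y end (the robot's left).
- bubble (a joint): Offset of the white bubble (18 mm long) along the vial from the vial's centre, m, positive towards the level's +y end (the robot's left). It floats to the higher end: about 0.22 m per rad of tilt, settling within 1 s. Two thin black lines lie 11.5 mm either side of the vial's centre: the bubble is between them when this value is within 2.5 mm of 0.
- stand_a_top (a point): One of two alike plating stands, fixed to the counter; they may change places. A wooden deck (140 mm in x, 200 mm in y, 8 mm thick, top about 85 mm above the counter) tilts about a pin along x under its middle, on a pedestal. This point is the middle of the deck's top; z is the deck's upward normal, y points from the levelling foot's end to the other end (roughly to the robot's left, yaw within 0.15 rad). The levelling foot stands 150 mm from this point towards -y.
- stand_b_top (a point): One of two alike plating stands, fixed to the counter; they may change places. A wooden deck (140 mm in x, 200 mm in y, 8 mm thick, top about 85 mm above the counter) tilts about a pin along x under its middle, on a pedestal. This point is the middle of the deck's top; z is the deck's upward normal, y points from the levelling foot's end to the other end (roughly to the robot's left, yaw within 0.15 rad). The levelling foot stands 150 mm from this point towards -y.
- stand_a_grip (a point): Middle of the black T-bar handle on top of the first stand's levelling foot, 127 mm above the counter. The bar is 56 mm long (along this point's x axis, which turns with it), 16 mm wide (y) and 28 mm high; it sits on an upright 16 mm stud and its axis of turning is vertical through this point. Its height stays the same; the stand's lug around the stud, its top 47 mm below this point, moves up or down by up to 8 mm.
- stand_b_grip (a point): Middle of the black T-bar handle on top of the second stand's levelling foot, 127 mm above the counter. The bar is 56 mm long (along this point's x axis, which turns with it), 16 mm wide (y) and 28 mm high; it sits on an upright 16 mm stud and its axis of turning is vertical through this point. Its height stays the same; the stand's lug around the stud, its top 47 mm below this point, moves up or down by up to 8 mm.
- stand_a_foot (a joint): Angle of the first stand's levelling foot, rad, 0 at the start, stops at -2.2 and 2.2. It grows when turned clockwise seen from above, which raises the foot's (-y) end of the deck by 0.036 rad of tilt per rad and so moves the bubble 8 mm per rad towards -y. It turns with 0.15 N m of friction and stays where left.
- stand_b_foot (a joint): Angle of the second stand's levelling foot, rad, 0 at the start, stops at -2.2 and 2.2. It grows when turned clockwise seen from above, which raises the foot's (-y) end of the deck by 0.036 rad of tilt per rad and so moves the bubble 8 mm per rad towards -y. It turns with 0.15 N m of friction and stays where left.
- level: The spirit level itself, see level_pad. Origin at the centre of its underside, y along its length, z up.
- stand_a: The fixed base of the first stand, with all it carries. Origin on the counter under the pedestal, y and x along the deck's sides.
- stand_b: The fixed base of the second stand, with all it carries. Origin on the counter under the pedestal, y and x along the deck's sides.
- bowl: Steel mixing bowl, 110 mm across the rim and 50 mm high, standing on the other stand; leave it. Origin at the centre of its underside.
- ramekin: White ramekin, 70 mm across, 40 mm high, on the counter beyond the stands; leave it. Origin at the centre of its underside.
- squeeze_bottle: Clear squeeze bottle, 52 mm across, 160 mm high, on the counter; leave it. Origin at the centre of its underside.
- plate: White plate, 140 mm across, 20 mm high, on the counter; leave it. Origin at the centre of its underside.
Things that resemble listed ones, but are neither listed nor needed, are in the scene too. There is more than one size of the level; the job needs the middle-sized.

How it is judged (in metres and radians):
On the way, in this order (a step that is already met when the one before it is completed fails the run):
1. the bubble has been centred by turning the foot, with nothing touching the level (value of joint bubble between -0.0025 and 0.0025 m and ((horizontal distance between level_pad and stand_a_top below 0.06 m and angle between stand_a_top's own z axis and vertical below 0.013 rad and (value of joint stand_a_foot above 0.3 rad or value of joint stand_a_foot below -0.3 rad) and contact force between level and stand_a above 0.5 N) or (horizontal distance between level_pad and stand_b_top below 0.06 m and angle between stand_b_top's own z axis and vertical below 0.013 rad and (value of joint stand_b_foot above 0.3 rad or value of joint stand_b_foot below -0.3 rad) and contact force between level and stand_b above 0.5 N)) and contact force between the arm and level below 0.1 N and distance of level_pad from where it was at the start of the episode below 0.025 m), for 0.5 s.
2. the level is pressed onto the stand by the fingertips (contact force between the fingers and level above 2 N and distance of level_pad from where it was at the start of the episode below 0.025 m), for 0.2 s.
At the end, for the whole second after the job is handed in: The level lies within 25 mm of where it lay, bubble within 2.5 mm of centre; the deck under it is level within 0.013 rad, its foot turned by over 0.3 rad; fingertips press the level with over 2 N, within 35 mm of the pad's middle, through the last second (all of step 2 and value of joint bubble between -0.0025 and 0.0025 m and ((horizontal distance between level_pad and stand_a_top below 0.06 m and angle between stand_a_top's own z axis and vertical below 0.013 rad and (value of joint stand_a_foot above 0.3 rad or value of joint stand_a_foot below -0.3 rad) and contact force between level and stand_a above 0.5 N) or (horizontal distance between level_pad and stand_b_top below 0.06 m and angle between stand_b_top's own z axis and vertical below 0.013 rad and (value of joint stand_b_foot above 0.3 rad or value of joint stand_b_foot below -0.3 rad) and contact force between level and stand_b above 0.5 N)) and horizontal distance between the grasp point and level_pad below 0.035 m and velocity of joint bubble below 0.01 m/s); the arm keeps its last pose, push and grip.
It fails at once if the level is leaned on hard (over 60 N) (contact force between the arm and level above 60 N).
It fails at once if the other stand is touched or its foot turned (horizontal distance between level_pad and stand_a_top below 0.06 m and (contact force between the arm and stand_b above 1 N or (value of joint stand_b_foot above 0.15 rad or value of joint stand_b_foot below -0.15 rad))).
It fails at once if the other stand is touched or its foot turned (horizontal distance between level_pad and stand_b_top below 0.06 m and (contact force between the arm and stand_a above 1 N or (value of joint stand_a_foot above 0.15 rad or value of joint stand_a_foot below -0.15 rad))).
It fails at once if the bowl, ramekin, bottle or plate is moved by over 20 mm (distance of any of bowl, ramekin, squeeze_bottle, plate from where it was at the start of the episode above 0.02 m).
It also fails if it takes over 54 s, if anything falls off the work surface, if the arm or the gripper's body presses on something with over 40 N, if the wrist force passes 120 N, or if a joint passes its speed limit or range.

### The arm

A 6-joint arm with a two-finger parallel gripper is mounted at the origin on the work surface. World frame = base frame: x ahead of the robot, y to its left, z up, the work surface at z = 0. Lengths are in mm, angles in rad, forces in N, time in s.
With the tool pointing down it reaches from about 350 to 875 mm from the base axis. Payload 4.2 kg.
Tool frame: the origin (TCP) lies between the finger pads; the fingertips stand 25 mm ahead of it and the grasp point (between the pads) lies 6 mm ahead of it; z points along the fingers, y is the line along which they close (so a half turn about z gives the same grasp; the last joint's range is limited). The gripper opens to 85 mm and grips with 20 to 120 N. Pads are 22 mm wide; open, the fingers measure 114 mm over their backs; the gripper's body (76 mm by 85 mm) begins 54 mm behind the grasp point. The pads swing forward as they close: fully open they stand 13 mm farther back than shut.
Start: joints at [-1.028, 0.385, 0.008, 0, -1.194, -0.259], TCP at [175.02, -599.973, 256.312] pointing down, gripper open.
Joint ranges: [-3.14, 3.14], [-1.21, 2.06], [-1.07, 1.41], [-3.16, 2.05], [-2.99, -0.16], [-3.1, 3.1]. Speed limits (rad/s): [2.79, 2.79, 3.14, 3.14, 3.14, 3.14].

### API

Orientations are given as a unit quaternion [x, y, z, w].
In Python, from bench import read_state, get_image, job_done gives the robot as it stands.
- The arm moves only by the tool play_rows, never from a script. Its argument "series" is a list of rows, each a list of 6 numbers: the shift along the world's x, y, z in mm, then the turn, a rotation vector about the world's x, y, z in units of 6 degrees (1.0 is 6 degrees). A call has 1 to 20 rows; each row shifts and turns the commanded pose from where the row before left it; what a row does not reach is not made up. A row lasts 1/12 s, in which the tool goes at most 41.7 mm and 7.16 degrees, less where a joint would pass 70% of its speed; a pose out of reach is approached as far as the arm can. A call is refused whole if a number of a shift passes 41.7 or a number of a turn 1, either way. A call with a gripper value outside its range is refused whole. "gripper" is the opening, from 0 (shut) to 1 (fully open), set as the call begins (left out, the last holds). The fingers move at their own pace and stop on an object; the grip force is fixed at half the most. Time passes only in rows, so rows that do not move let the fingers close. It gives the time, the measured TCP pose, the force, the opening and the grip force at its end, in the units of the state.
- read_state(): the state, without advancing time (a new reading comes with each control period).
- get_image(name): name is "scene" or "top"; returns a dict with "image" (384x512x3 uint8, red, green, blue), "fx", "fy", "cx", "cy" (pixels), "eye" and "rotation" of the camera in the world. Camera axes: x right, y down, z forward; pixel columns grow to the right and rows downward; lengths in mm; the calibration is good to about 2 mm. A picture is of the moment at which its call begins. There is no depth.
- job_done(): hands the job in; it is judged then, once.
The state is a dict: "clock": time; "joints": joint angles; "joint_vel": joint speeds; "joint_efforts": joint torques, N m; "position": TCP position; "ee_rot": TCP orientation; "contact_force": force on the tool from outside, world axes, zero at the start; "wrist_torque": the same for the moment, N m; "gripper_width": finger opening in mm; "grasp_force": force on a finger pad.
Only numpy, scipy, OpenCV 4.12 (cv2) and the standard library are available. Lean on these libraries where they do the work, as an engineer would, in place of code of your own. Each camera call takes 0.05 s, during which the arm holds its last target. There are 200 camera calls.

## Working session

There is one attempt and no reset: what is moved stays moved. The work goes in short steps, Python scripts to look and compute and a tool call to move; the robot and the scene stay as the last step left them, time stands still between calls to the robot, and variables do not carry over. Pictures are saved under pics/ and viewed, at most 10 in all, crops included, and the job is handed in when it is done.

Besides the shell and the picture viewer there is one more tool, called after ">>>" by a JSON object that holds its "method" and its "body", one argument or row to a line. play_rows: Moves the arm, as the interface text tells. Its arguments: {"type":"object","properties":{"series":{"type":"array","items":{"type":"array","items":{"type":"number"}}},"gripper":{"type":"number"}},"required":["series"]}

```bash
mkdir -p pics; cat > h.py <<'E'
import numpy as np, cv2
from bench import read_state, get_image, job_done
def snap(n,f):
    d=get_image(n); cv2.imwrite(f,cv2.cvtColor(d["image"],cv2.COLOR_RGB2BGR)); return d
def ray(d,u,v,z):
    r=np.array(d["rotation"]).reshape(3,3)@np.array([(u-d["cx"])/d["fx"],(v-d["cy"])/d["fy"],1]); e=np.array(d["eye"])
    return e+r*(z-e[2])/r[2]
def proj(d,p):
    c=np.array(d["rotation"]).reshape(3,3).T@(np.array(p)-np.array(d["eye"])); return d["fx"]*c[0]/c[2]+d["cx"],d["fy"]*c[1]/c[2]+d["cy"]
E
python3 - <<'E'
from h import *
for n in("top","scene"):
    d=snap(n,f"pics/{n}0.png"); print(n,d["eye"],np.round(d["rotation"],3).tolist(),d["fx"],d["cx"],d["cy"])
print(read_state())
E
```

```text
top [ 296.94292652   -5.57301011 1468.06448158] [-0.696, 0.714, -0.047, 0.063] 419.2226425129563 256.31016146969586 192.41027620972753
scene [1190.60353161  148.61722311  850.0350451 ] [0.576, 0.73, -0.286, -0.229] 353.32807099635227 252.31102131020342 193.6008791422254
{'clock': 0.1, 'joints': array([-1.02837819e+00,  3.85490450e-01,  6.77875370e-03, -4.20218519e-04,
       -1.19396677e+00, -2.58611805e-01]), 'joint_vel': array([ 0.00092994, -0.00244003,  0.00334873,  0.00127282, -0.00065567,
       -0.00070531]), 'joint_efforts': array([-2.71907411e-03, -3.93318486e+01,  1.88928598e+01,  4.19807330e+00,
       -2.65385526e-03, -1.66875420e-06]), 'position': array([ 174.90695753, -599.55372983,  255.33295053]), 'ee_rot': array([-1.41350620e-01,  9.89959130e-01,  9.42736166e-04, -1.87076761e-04]), 'contact_force': array([ 0.33095568,  0.38254516, -0.36222138]), 'wrist_torque': array([0.0073244 , 0.04636397, 0.04701276]), 'grasp_force': 0.0, 'gripper_width': 85.61074394999179}
```

View pics/top0.png

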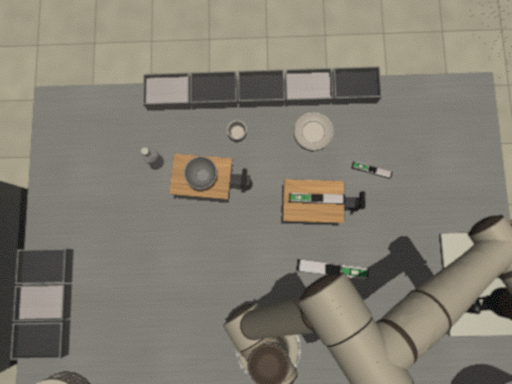

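View pics/scene0.png

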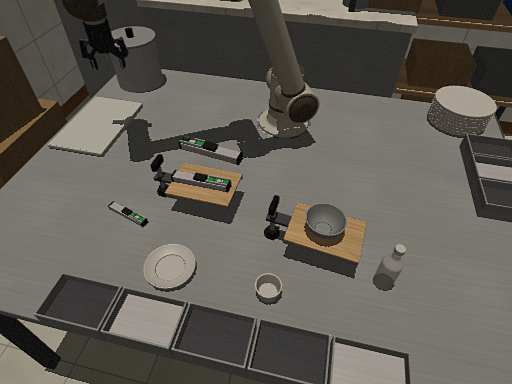

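Level candidates in the top view: on the stand (317,198), a larger one on the counter (333,269), and a smaller one (372,170). The one lying on a stand's deck is the middle-sized one. Its foot handle is at about (361,201). The other handle, at (243,180), belongs to the bowl's stand. I'll check the choice in a close crop.

```bash
sed -i 's/^import numpy.*/&\nfrom scipy.spatial.transform import Rotation as R/; s/np.array(d\["rotation"\]).reshape(3,3)/R.from_quat(d["rotation"]).as_matrix()/' h.py
python3 - <<'E'
from h import *
d=get_image("top"); s=get_image("scene")
a=d["image"][175:230,275:375]; b=s["image"][145:220,145:250]
f=lambda i:cv2.cvtColor(cv2.resize(i,(780,int(780*i.shape[0]/i.shape[1])),interpolation=cv2.INTER_CUBIC),cv2.COLOR_RGB2BGR)
A=f(a);B=f(b)
cv2.imwrite("pics/c.png",cv2.resize(np.vstack([A,B]),None,fx=.6,fy=.6)) 
print(A.shape,B.shape)
for name,im,off in(("top",d,0),("scene",s,0)):
    h=cv2.cvtColor(im["image"],cv2.COLOR_RGB2HSV)
    m=cv2.inRange(h,(45,90,40),(85,255,255)); n,l,st,c=cv2.connectedComponentsWithStats(m)
    print(name,[(st[i].tolist(),c[i].round(1).tolist()) for i in range(1,n) if st[i][4]>8])
    m=cv2.inRange(h,(5,90,60),(25,255,255)); n,l,st,c=cv2.connectedComponentsWithStats(m)
    for i in range(1,n):
        if st[i][4]>300: print("wood",st[i].tolist(),c[i].round(1), cv2.minAreaRect(np.argwhere(l==i)[:,::-1].astype(np.float32)))
for u,v in((361,201),(353,202)): print(ray(d,u,v,127))
print("deck",ray(d,314,201,85),"pad",ray(d,317,198,117))
E
```

```text
(429, 780, 3) (557, 780, 3)
top [([353, 163, 5, 3, 11], [355.1, 164.2]), ([290, 195, 5, 4, 20], [292.0, 196.5]), ([302, 195, 8, 5, 27], [305.4, 197.0]), ([342, 268, 9, 6, 38], [345.9, 270.4]), ([359, 270, 9, 7, 42], [362.9, 272.9])]
wood [170, 154, 62, 46, 1494] [200.9 178.6] ((200.3557891845703, 176.13433837890625), (59.09394073486328, 41.39798355102539), 5.04245138168335)
wood [283, 179, 62, 44, 2029] [312.3 201.7] ((313.48919677734375, 200.8885955810547), (61.448516845703125, 42.40031433105469), 1.5911403894424438)
scene [([195, 141, 9, 6, 31], [199.3, 142.9]), ([208, 177, 10, 5, 32], [212.3, 178.9]), ([220, 179, 9, 5, 24], [224.8, 181.1]), ([130, 213, 15, 9, 40], [137.4, 216.6])]
wood [415, 0, 97, 33, 1001] [472.   20.3] ((464.0306396484375, 12.049942016601562), (97.26427459716797, 31.109577178955078), 5.376705646514893)
wood [393, 81, 45, 17, 347] [413.2  89.6] ((415.0810546875, 89.51351165771484), (43.07253646850586, 12.165525436401367), 9.462322235107422)
wood [0, 98, 58, 56, 483] [ 26.4 124.4] ((23.40315055847168, 121.42903137207031), (16.216020584106445, 77.15560913085938), 47.544803619384766)
wood [164, 163, 78, 44, 1481] [204.6 185.8] ((202.61538696289062, 183.42308044433594), (72.36685943603516, 35.49702072143555), 11.309932708740234)
wood [283, 202, 83, 61, 2087] [326.6 236.2] ((326.3736572265625, 231.3042755126953), (78.80426025390625, 42.116432189941406), 17.35402488708496)
[ 470.7355923  -311.17216102  127.        ]
[ 468.18028647 -285.47264936  127.        ]
deck [ 480.29474223 -165.8067795    85.        ] pad [ 485.60623643 -172.23202381  117.        ]
```

View pics/c.png

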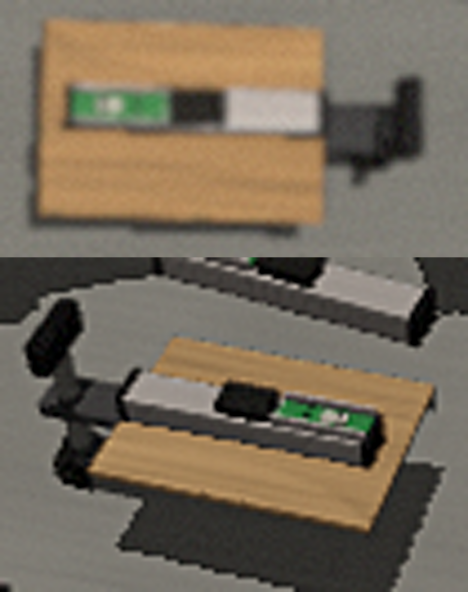

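The crop confirms it. The 180 mm bar lies on its deck in both views, with the pad at its middle and the vial towards +y. The bubble sits left of the vial's middle (+y, about 8 mm), so the foot needs about +1 rad, clockwise. Next I'll measure the handle precisely.

```bash
cat >> h.py <<'E'
def bubble(d):
    # sample brightness-like signal (red) along the vial between fitted green ends
    h=cv2.cvtColor(d["image"],cv2.COLOR_RGB2HSV); return h
E
python3 - <<'E'
from h import *
d=get_image("top"); s=get_image("scene")
for n,i,(u0,u1,v0,v1) in(("top",d,(350,372,186,216)),("scene",s,(148,166,150,174))):
    g=i["image"].max(2)[v0:v1,u0:u1]; print(n); 
    print("\n".join(" ".join(f"{x:3d}" for x in r) for r in g))
w=[ray(d,*p,85) for p in cv2.boxPoints(((313.489,200.889),(61.45,42.4),1.59))]; print(np.round(w,1), np.mean(w,0))
print("vial rgb"); print(d["image"][194:202,286:346:1].tolist().__len__())
for v in(195,196,197,198): print([tuple(x) for x in d["image"][v,288:312].tolist()])
for p in ((473,-314,141),(475,-316,80)): print(proj(d,p),proj(s,p))
E
```

```text
top
136 130 133 131 132 132 128 131 132 131 132 133 134 133 130 133 127 133 131 134 134 130
131 129 131 129 129 130 127 133 130 129 130 131 128 131 131 126 131 132 131 126 130 130
130 129 127 128 133 124 129 127 128 133 130 129 129 132 129 133 128 129 133 131 131 131
127 130 129 126 126 130 132 127 127 132 126 130 128 124 128 131 129 127 128 129 130 132
130 132 129 129 127 127 127 132 130 129 122 120 114 118 120 127 131 131 126 130 126 130
128 127 131 131 129 127 126 132 126 120 101  86  84  83  93 116 130 127 130 128 125 133
130 131 130 130 127 128 129 131 121  94  69  55  41  50  75 101 121 127 126 126 127 128
131 127 131 133 125 129 130 127 115  80  35  25  32  41  60  98 119 126 126 125 127 130
125 126 131 126 130 126 130 125 116  73  35  31  34  37  66  96 120 129 125 126 126 124
131 127 125 129 125 126 131 122 107  74  33  27  37  46  53  95 121 128 125 125 127 128
115 121 114 115 116 114 111 115 103  67  37  37  41  35  59 100 122 126 128 133 129 124
 85  91  83  87  84  81  81  81  69  52  32  43  34  42  65  95 118 127 131 122 130 124
 66  71  67  68  63  54  44  43  32  23 
[... 4483 characters left out ...]
139, 81), (71, 140, 78), (90, 143, 93), (95, 130, 95), (71, 86, 63)]
[(150, 115, 82), (99, 85, 61), (67, 105, 68), (72, 132, 77), (79, 145, 87), (77, 141, 85), (86, 140, 90), (112, 145, 109), (141, 152, 128), (140, 147, 128), (160, 166, 144), (167, 172, 149), (149, 167, 137), (109, 147, 106), (73, 136, 81), (75, 132, 80), (73, 124, 75), (71, 131, 78), (73, 137, 81), (77, 143, 81), (75, 140, 83), (92, 144, 96), (104, 136, 104), (72, 89, 71)]
(np.float64(362.824894770965), np.float64(199.67754184783124)) (np.float64(156.4107962934809), np.float64(158.24605485521593))
(np.float64(359.2535739374447), np.float64(201.59172766049997)) (np.float64(159.29569861024794), np.float64(173.21777071297763))
```

>>> {"method": "play_rows", "body": {
  "series": [
    [24.8, 23.9, 0, 0, 0, -0.26],
    [24.8, 23.9, 0, 0, 0, -0.26],
    [24.8, 23.9, 0, 0, 0, -0.26],
    [24.8, 23.9, 0, 0, 0, -0.26],
    [24.8, 23.9, 0, 0, 0, -0.26],
    [24.8, 23.9, 0, 0, 0, -0.26],
    [24.8, 23.9, 0, 0, 0, -0.26],
    [24.8, 23.9, 0, 0, 0, -0.26],
    [24.8, 23.9, 0, 0, 0, -0.26],
    [24.8, 23.9, 0, 0, 0, -0.26],
    [24.8, 23.9, 0, 0, 0, -0.26],
    [24.8, 23.9, 0, 0, 0, -0.26],
    [0, 0, -20, 0, 0, 0],
    [0, 0, -20, 0, 0, 0],
    [0, 0, -10, 0, 0, 0],
    [0, 0, 0, 0, 0, 0]
  ],
  "gripper": 0.5
}}

```text
clock: 1.63
position: [471.2, -312.4, 203.6]
ee_rot: [0.022, 1.0, 0.001, -0.003]
contact_force: [-0.2, 0.4, 0.2]
gripper_width: 42.7
grasp_force: 0.0
```

```bash
python3 - <<'E'
from h import *
s=get_image("scene"); st=read_state(); print(st["position"],st["ee_rot"],st["joints"],st["gripper_width"])
i=s["image"][90:230,100:260]; cv2.imwrite("pics/d.png",cv2.cvtColor(cv2.resize(i,(640,560),interpolation=cv2.INTER_CUBIC),cv2.COLOR_RGB2BGR))
print(proj(s,st["position"]+np.array([0,0,-25])))
E
```

```text
[ 471.98872339 -313.20083066  205.40420574] [ 2.15455433e-02  9.99766938e-01  2.70517322e-04 -1.33607292e-03] [-2.99763949e-01  3.29017944e-01 -2.11720682e-01  2.48800965e-04
 -1.03277570e+00 -1.31425462e+00] 42.37060848633255
(np.float64(154.22262387120915), np.float64(147.94011744996538))
```

View pics/d.png

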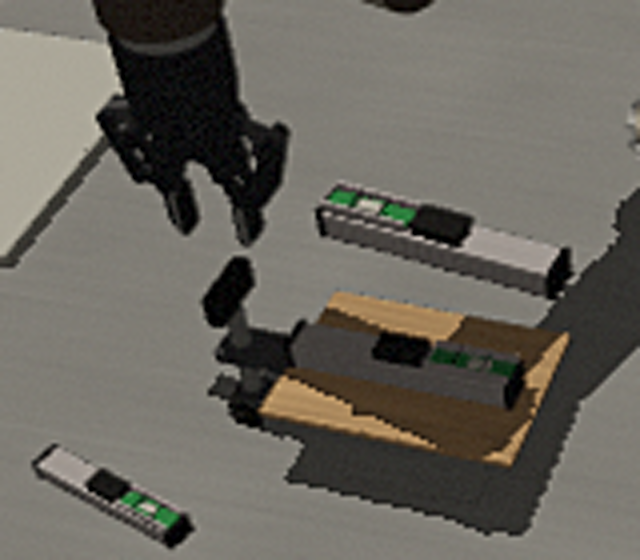

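The gripper straddles the bar, with the fingertips around crop (215,235) above the handle at (228,290), which matches the projection. I'll descend and close.

>>> {"method": "play_rows", "body": {
  "series": [
    [0, 0, -15, 0, 0, 0],
    [0, 0, -15, 0, 0, 0],
    [0, 0, -15, 0, 0, 0],
    [0, 0, -15, 0, 0, 0],
    [0, 0, -10, 0, 0, 0],
    [0, 0, 0, 0, 0, 0],
    [0, 0, 0, 0, 0, 0]
  ]
}}

```text
clock: 2.27
position: [472.9, -313.7, 137.0]
ee_rot: [0.022, 1.0, -0.0, 0.0]
contact_force: [0.1, -0.4, 0.5]
gripper_width: 42.8
grasp_force: 0.0
```

>>> {"method": "play_rows", "body": {
  "series": [
    [0, 0, 0, 0, 0, 0],
    [0, 0, 0, 0, 0, 0],
    [0, 0, 0, 0, 0, 0],
    [0, 0, 0, 0, 0, 0],
    [0, 0, 0, 0, 0, 0],
    [0, 0, 0, 0, 0, 0]
  ],
  "gripper": 0.0
}}

```text
clock: 2.77
position: [473.3, -314.3, 137.9]
ee_rot: [0.021, 1.0, -0.001, 0.001]
contact_force: [-0.5, -5.7, 3.8]
gripper_width: 15.1
grasp_force: 60.3
```

Gripped at 15–16 mm. Now turning clockwise.

>>> {"method": "play_rows", "body": {
  "series": [
    [0, 0, 0, 0, 0, -0.6],
    [0, 0, 0, 0, 0, -0.6],
    [0, 0, 0, 0, 0, -0.6],
    [0, 0, 0, 0, 0, -0.6],
    [0, 0, 0, 0, 0, -0.6],
    [0, 0, 0, 0, 0, -0.6],
    [0, 0, 0, 0, 0, -0.6],
    [0, 0, 0, 0, 0, -0.6],
    [0, 0, 0, 0, 0, -0.6],
    [0, 0, 0, 0, 0, -0.6],
    [0, 0, 0, 0, 0, -0.6],
    [0, 0, 0, 0, 0, -0.6],
    [0, 0, 0, 0, 0, -0.6],
    [0, 0, 0, 0, 0, -0.6],
    [0, 0, 0, 0, 0, -0.6]
  ]
}}

```text
clock: 4.02
position: [474.3, -312.7, 137.9]
ee_rot: [0.474, 0.881, 0.001, 0.002]
contact_force: [0.9, 2.8, 4.4]
gripper_width: 15.0
grasp_force: 60.4
```

>>> {"method": "play_rows", "body": {
  "series": [
    [0, 0, 0, 0, 0, 0],
    [0, 0, 0, 0, 0, 0],
    [0, 0, 0, 0, 0, 0],
    [0, 0, 0, 0, 0, 0],
    [0, 0, 0, 0, 0, 0],
    [0, 0, 0, 0, 0, 0],
    [0, 0, 0, 0, 0, 0],
    [0, 0, 0, 0, 0, 0],
    [0, 0, 0, 0, 0, 0],
    [0, 0, 0, 0, 0, 0],
    [0, 0, 0, 0, 0, 0],
    [0, 0, 0, 0, 0, 0]
  ]
}}

```text
clock: 5.02
position: [474.3, -312.7, 137.8]
ee_rot: [0.472, 0.881, 0.001, 0.002]
contact_force: [2.6, 3.2, 5.5]
gripper_width: 15.1
grasp_force: 60.6
```

```bash
python3 - <<'E'
from h import *
d=get_image("top"); s=get_image("scene")
print("top g-r"); 
for v in range(193,201): print(v,(d["image"][v,286:316,0]).tolist())
i=d["image"][180:215,275:335];j=s["image"][160:200,190:240]
f=lambda i,w:cv2.cvtColor(cv2.resize(i,(w,int(w*i.shape[0]/i.shape[1])),interpolation=cv2.INTER_CUBIC),cv2.COLOR_RGB2BGR)
A=f(i,400);B=f(j,400);cv2.imwrite("pics/e.png",np.vstack([A,B]))
E
```

```text
top g-r
193 [87, 69, 67, 52, 57, 64, 72, 76, 74, 66, 73, 74, 71, 70, 72, 72, 70, 74, 71, 83, 94, 99, 101, 114, 114, 119, 124, 125, 130, 129]
194 [78, 70, 65, 47, 52, 65, 57, 61, 60, 58, 58, 63, 62, 67, 66, 63, 67, 67, 75, 85, 90, 98, 106, 112, 116, 117, 122, 127, 131, 131]
195 [84, 70, 58, 42, 43, 48, 52, 44, 50, 41, 46, 55, 59, 64, 56, 62, 59, 57, 75, 86, 94, 107, 109, 107, 113, 124, 123, 128, 130, 129]
196 [102, 71, 52, 44, 40, 36, 37, 42, 37, 38, 47, 57, 69, 81, 69, 69, 60, 67, 81, 85, 99, 105, 110, 114, 117, 121, 126, 123, 131, 135]
197 [109, 69, 52, 43, 40, 46, 39, 42, 38, 44, 38, 61, 79, 80, 79, 74, 73, 70, 80, 92, 101, 106, 113, 117, 120, 119, 125, 127, 126, 132]
198 [107, 73, 56, 48, 55, 49, 44, 43, 40, 46, 47, 63, 69, 76, 78, 71, 71, 73, 84, 96, 107, 107, 117, 115, 121, 117, 123, 127, 134, 132]
199 [117, 82, 58, 67, 85, 87, 62, 49, 51, 52, 42, 49, 60, 56, 57, 51, 68, 81, 90, 99, 104, 114, 116, 118, 119, 122, 131, 130, 130, 134]
200 [144, 110, 78, 81, 106, 110, 81, 62, 68, 64, 62, 56, 49, 58, 58, 63, 66, 82, 95, 103, 108, 108, 117, 117, 122, 128, 124, 129, 131, 131]
```

View pics/e.png

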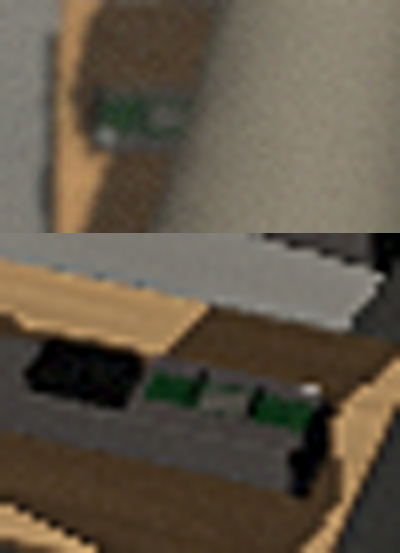

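```bash
python3 - <<'E'
from h import *
s=get_image("scene")["image"].astype(np.float32)
o=cv2.cvtColor(cv2.imread("pics/scene0.png"),cv2.COLOR_BGR2RGB).astype(np.float32)
# vial axis in scene: along (208,178.5)->(230,183)
for n,im in(("before",o),("now",s)):
    t=np.arange(204,236,.5)
    for off in(-.7,0.3,1.3):
        u=t.astype(np.float32)[None];v=(178.+(t-208)*.17+off).astype(np.float32)[None]
        p=cv2.remap(im,u,v,cv2.INTER_LINEAR)[0]; print(n,off,"R",p[:,0].astype(int).tolist()); print("   G",p[:,1].astype(int).tolist())
E
```

```text
before -0.7 R [24, 15, 7, 7, 7, 38, 66, 100, 129, 79, 35, 39, 42, 44, 44, 45, 47, 42, 38, 31, 26, 29, 32, 36, 39, 57, 78, 110, 151, 142, 133, 114, 99, 80, 55, 93, 140, 103, 55, 48, 40, 42, 44, 43, 42, 45, 48, 45, 40, 25, 8, 30, 55, 102, 148, 161, 176, 172, 168, 167, 167, 169, 170, 171]
   G [24, 17, 11, 7, 5, 38, 71, 112, 152, 133, 116, 114, 112, 111, 112, 116, 122, 120, 113, 88, 67, 75, 85, 100, 112, 112, 115, 137, 166, 157, 149, 136, 125, 98, 66, 103, 148, 123, 95, 106, 118, 110, 104, 105, 107, 104, 103, 97, 89, 53, 11, 24, 38, 78, 117, 128, 141, 137, 134, 133, 133, 134, 135, 137]
before 0.3 R [26, 19, 12, 11, 9, 31, 57, 68, 69, 52, 38, 39, 41, 40, 39, 41, 43, 38, 31, 28, 26, 31, 39, 49, 61, 101, 144, 164, 183, 179, 177, 170, 161, 136, 118, 153, 181, 109, 36, 35, 36, 39, 43, 43, 44, 45, 44, 33, 20, 12, 7, 21, 34, 77, 120, 148, 175, 171, 167, 166, 166, 166, 166, 167]
   G [25, 18, 12, 8, 5, 36, 73, 107, 132, 125, 119, 119, 119, 119, 119, 119, 120, 105, 85, 83, 86, 102, 122, 122, 123, 137, 154, 164, 174, 172, 171, 164, 155, 130, 112, 145, 170, 134, 98, 108, 118, 118, 119, 121, 123, 1
[... 1586 characters left out ...]
2, 68, 68, 67, 67, 68, 69, 71, 71, 72, 51, 29, 27, 30, 41, 50, 48, 47, 47, 47, 46, 46, 46, 46, 48, 50, 39, 24, 11, 1, 13, 29, 65, 104, 127, 143, 140, 138, 138, 138, 140]
now 1.3 R [7, 7, 6, 15, 26, 48, 69, 46, 22, 19, 17, 12, 5, 8, 13, 14, 15, 14, 12, 18, 24, 45, 68, 73, 77, 78, 79, 78, 79, 76, 73, 70, 67, 36, 6, 7, 10, 12, 13, 14, 15, 15, 15, 14, 13, 13, 13, 14, 14, 8, 1, 5, 10, 55, 99, 141, 184, 178, 172, 170, 168, 168, 167, 170]
   G [1, 3, 4, 13, 23, 45, 66, 58, 48, 47, 47, 45, 43, 44, 46, 47, 48, 41, 34, 34, 35, 53, 70, 72, 74, 74, 74, 75, 76, 73, 70, 68, 65, 39, 14, 28, 44, 44, 43, 45, 47, 47, 47, 47, 46, 47, 48, 44, 39, 21, 2, 3, 6, 40, 74, 110, 146, 142, 137, 136, 134, 134, 133, 134]
```

The bubble is centred: its middle is at u≈217.7, midway between the lines at 213.9 and 221.3, within about 0.3 mm. I'll release, back off and recheck.

>>> {"method": "play_rows", "body": {
  "series": [
    [0, 0, 0, 0, 0, 0],
    [0, 0, 0, 0, 0, 0],
    [0, 0, 0, 0, 0, 0],
    [0, 0, 0, 0, 0, 0],
    [0, 0, 10, 0, 0, 0],
    [0, 0, 15, 0, 0, 0],
    [0, 0, 20, 0, 0, 0],
    [0, 0, 20, 0, 0, 0],
    [0, 0, 0, 0, 0, 0],
    [0, 0, 0, 0, 0, 0],
    [0, 0, 0, 0, 0, 0],
    [0, 0, 0, 0, 0, 0],
    [0, 0, 0, 0, 0, 0],
    [0, 0, 0, 0, 0, 0],
    [0, 0, 0, 0, 0, 0],
    [0, 0, 0, 0, 0, 0]
  ],
  "gripper": 0.5
}}

```text
clock: 6.5
position: [472.5, -313.1, 201.0]
ee_rot: [0.473, 0.881, -0.0, -0.0]
contact_force: [-0.2, 0.2, 0.6]
gripper_width: 42.5
grasp_force: 0.0
```

```bash
cat >> h.py <<'E'
def prof(s):
    im=s["image"].astype(np.float32); t=np.arange(204,236,.5)
    for off in(.3,1.3):
        p=cv2.remap(im,t.astype(np.float32)[None],(178.+(t-208)*.17+off).astype(np.float32)[None],cv2.INTER_LINEAR)[0].astype(int)
        print(off,"R",p[10:45,0].tolist(),"G",p[10:45,1].tolist())
E
python3 - <<'E'
from h import *
s=get_image("scene"); prof(s); st=read_state(); print(st["position"],st["ee_rot"])
g=s["image"].max(2)
m=(g[165:190,190:215]<28).astype(np.uint8); n,l,q,c=cv2.connectedComponentsWithStats(m)
print([(q[i].tolist(),(c[i]+[190,165]).round(1)) for i in range(1,n) if q[i][4]>8])
print(proj(s,(485.6,-172.2,117)),proj(s,(485.6,-172.2,107)))
E
```

```text
0.3 R [10, 11, 10, 10, 10, 12, 15, 11, 7, 9, 11, 28, 46, 56, 67, 69, 71, 69, 69, 72, 75, 73, 72, 48, 24, 16, 9, 14, 19, 17, 15, 17, 19, 19, 19] G [45, 45, 45, 44, 44, 45, 47, 44, 40, 30, 22, 40, 60, 63, 66, 67, 68, 68, 68, 70, 73, 72, 71, 50, 28, 27, 30, 41, 51, 50, 48, 47, 46, 48, 49]
1.3 R [16, 12, 8, 9, 10, 12, 15, 12, 9, 15, 21, 47, 74, 77, 79, 79, 78, 78, 79, 76, 74, 71, 67, 38, 9, 7, 8, 8, 8, 12, 16, 16, 16, 15, 16] G [47, 45, 44, 44, 44, 45, 46, 39, 32, 31, 32, 53, 74, 74, 74, 75, 75, 75, 76, 74, 72, 69, 64, 39, 17, 29, 42, 44, 45, 46, 47, 47, 47, 47, 48]
[ 472.58165761 -313.14446761  201.05880099] [ 4.73000464e-01  8.81062139e-01 -4.20364583e-05 -2.58375121e-04]
[([3, 8, 15, 9, 88], array([200.2, 177.1]))]
(np.float64(200.53083653704576), np.float64(174.51448807143015)) (np.float64(200.86779618140048), np.float64(176.91619087651142))
```

Bubble unchanged after release, and the pad projection agrees with the scene view (200,175). Moving over the pad with the gripper shut.

>>> {"method": "play_rows", "body": {
  "series": [
    [1.25, 14.1, 0, 0, 0, 0.85],
    [1.25, 14.1, 0, 0, 0, 0.85],
    [1.25, 14.1, 0, 0, 0, 0.85],
    [1.25, 14.1, 0, 0, 0, 0.85],
    [1.25, 14.1, 0, 0, 0, 0.85],
    [1.25, 14.1, 0, 0, 0, 0.85],
    [1.25, 14.1, 0, 0, 0, 0.85],
    [1.25, 14.1, 0, 0, 0, 0.85],
    [1.25, 14.1, 0, 0, 0, 0.85],
    [1.25, 14.1, 0, 0, 0, 0.85],
    [0, 0, -15, 0, 0, 0],
    [0, 0, -15, 0, 0, 0],
    [0, 0, -15, 0, 0, 0],
    [0, 0, -5, 0, 0, 0],
    [0, 0, 0, 0, 0, 0],
    [0, 0, 0, 0, 0, 0]
  ],
  "gripper": 0.0
}}

```text
clock: 7.88
position: [485.4, -172.3, 151.6]
ee_rot: [0.048, 0.999, -0.0, 0.0]
contact_force: [0.5, 0.7, 0.2]
gripper_width: -0.1
grasp_force: 0.0
```

```bash
python3 - <<'E'
from h import *
s=get_image("scene"); st=read_state(); print(st["position"],st["contact_force"])
i=s["image"][110:210,140:260]; cv2.imwrite("pics/f.png",cv2.cvtColor(cv2.resize(i,(600,500),interpolation=cv2.INTER_CUBIC),cv2.COLOR_RGB2BGR))
E
```

```text
[ 485.73563395 -172.34537681  152.06922429] [-7.76274090e-01  7.75703752e-04 -8.71597752e-02]
```

View pics/f.png

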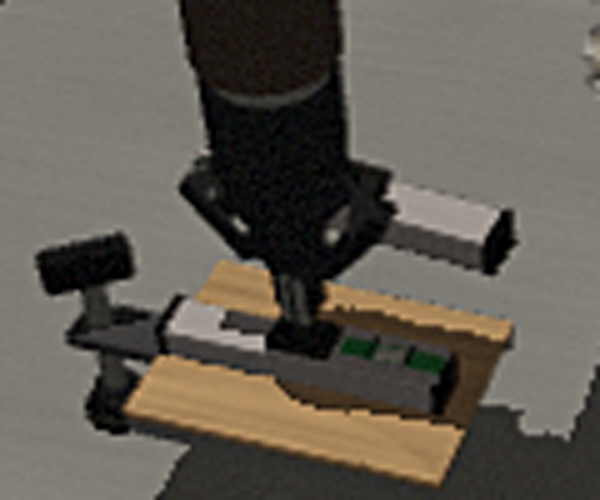

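The shut fingertips stand right over the pad at crop (300,330), and the bubble at (390,352) is between its lines. I'll lower in small steps.

>>> {"method": "play_rows", "body": {
  "series": [
    [0, 0, -2, 0, 0, 0],
    [0, 0, -2, 0, 0, 0],
    [0, 0, -2, 0, 0, 0],
    [0, 0, -1, 0, 0, 0],
    [0, 0, -1, 0, 0, 0],
    [0, 0, 0, 0, 0, 0],
    [0, 0, 0, 0, 0, 0]
  ]
}}

```text
clock: 8.52
position: [485.1, -172.2, 143.3]
ee_rot: [0.048, 0.999, -0.0, -0.0]
contact_force: [-0.3, 0.1, 0.4]
gripper_width: 0.1
grasp_force: 0.0
```

>>> {"method": "play_rows", "body": {
  "series": [
    [0, 0, -1, 0, 0, 0],
    [0, 0, -0.5, 0, 0, 0],
    [0, 0, 0, 0, 0, 0],
    [0, 0, 0, 0, 0, 0]
  ]
}}

```text
clock: 8.85
position: [485.2, -172.2, 142.1]
ee_rot: [0.048, 0.999, -0.0, 0.0]
contact_force: [-0.8, -0.1, 2.4]
gripper_width: 0.0
grasp_force: 1.3
```

>>> {"method": "play_rows", "body": {
  "series": [
    [0, 0, -0.5, 0, 0, 0],
    [0, 0, 0, 0, 0, 0],
    [0, 0, 0, 0, 0, 0],
    [0, 0, 0, 0, 0, 0]
  ]
}}

```text
clock: 9.18
position: [485.3, -172.2, 142.1]
ee_rot: [0.047, 0.999, -0.0, 0.0]
contact_force: [-2.2, 0.2, 5.9]
gripper_width: -0.2
grasp_force: 2.8
```

>>> {"method": "play_rows", "body": {
  "series": [
    [0, 0, -0.3, 0, 0, 0],
    [0, 0, 0, 0, 0, 0],
    [0, 0, 0, 0, 0, 0],
    [0, 0, 0, 0, 0, 0]
  ]
}}

```text
clock: 9.52
position: [485.3, -172.2, 142.1]
ee_rot: [0.047, 0.999, -0.0, 0.0]
contact_force: [-2.3, 0.9, 6.7]
gripper_width: 0.1
grasp_force: 3.6
```

>>> {"method": "play_rows", "body": {
  "series": [
    [0, 0, -0.5, 0, 0, 0],
    [0, 0, -0.5, 0, 0, 0],
    [0, 0, 0, 0, 0, 0],
    [0, 0, 0, 0, 0, 0],
    [0, 0, 0, 0, 0, 0],
    [0, 0, 0, 0, 0, 0],
    [0, 0, 0, 0, 0, 0],
    [0, 0, 0, 0, 0, 0],
    [0, 0, 0, 0, 0, 0],
    [0, 0, 0, 0, 0, 0],
    [0, 0, 0, 0, 0, 0],
    [0, 0, 0, 0, 0, 0],
    [0, 0, 0, 0, 0, 0],
    [0, 0, 0, 0, 0, 0]
  ]
}}

```text
clock: 10.68
position: [485.3, -172.2, 142.0]
ee_rot: [0.047, 0.999, -0.0, 0.001]
contact_force: [-3.3, 3.6, 12.1]
gripper_width: 0.2
grasp_force: 6.3
```

```bash
python3 - <<'E'
from h import *
s=get_image("scene"); prof(s); st=read_state(); print(st["position"],st["contact_force"])
E
```

```text
0.3 R [13, 14, 14, 13, 11, 15, 20, 17, 13, 12, 14, 28, 44, 56, 69, 68, 67, 68, 72, 73, 74, 74, 74, 48, 21, 14, 10, 12, 13, 14, 15, 14, 13, 16, 18] G [46, 46, 46, 44, 43, 46, 49, 47, 44, 34, 25, 41, 58, 63, 69, 67, 65, 67, 70, 71, 72, 73, 73, 51, 29, 29, 33, 42, 49, 48, 48, 46, 45, 46, 48]
1.3 R [14, 12, 9, 9, 9, 8, 6, 6, 5, 14, 24, 47, 71, 75, 78, 77, 76, 76, 78, 75, 73, 70, 67, 35, 5, 10, 16, 15, 13, 13, 13, 12, 11, 13, 15] G [46, 46, 45, 45, 46, 45, 44, 39, 34, 35, 37, 54, 71, 72, 73, 73, 72, 73, 74, 72, 72, 67, 61, 37, 15, 31, 48, 48, 47, 47, 48, 46, 45, 47, 49]
[ 485.28403463 -172.22205555  141.98644979] [-4.11669445  2.61085271 12.46332462]
```

The press is steady at about 12 N and the bubble hasn't moved. Handing in.

```bash
python3 -c "
from bench import job_done; print(job_done())"
```

```text
the job is handed in; nothing more can be done
None
```

I turned the foot about 0.94 rad clockwise, which centred the bubble to within about 0.3 mm in the image. I then let go of the foot and handed the job in while pressing the pad at about 12 N; the hand-in returned no verdict.

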